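Hold the test pane at its balance point

TASK

The hinged glass pane on the optics stand has lost its stay and leans down towards the robot: first, with the pane still leaning, slide its carriage along the rail fully against the end block on the robot's left. Then swing the pane up (its wire bail is the handle) to its balance point, upright, without letting it tip over to the far side. Finish with the gripper still holding it there, motionless, and the carriage still at its stop; leave the bottle, eyepiece and tin where they are.

Things in the scene. Friction and masses are not known exactly. Their poses are not given: they have to be found in the camera images.
- stand: The fixed stand: aluminium rail 350 mm long, 60 mm wide, 22 mm high, with a steel block 85 x 30 mm, 46 mm high, at each end. Origin: under its middle, on the counter. z up, y along the rail towards the stop end, x across it, away from the side to which the pane leans. Only its place and yaw differ. The grey carriage plate on it is 130 x 130 mm, its top at 40 mm.
- post (a point): Point on the axis of the carriage's upright steel push post, a plain round pin 18 mm in diameter, 72 mm above the counter. Its top is 18 mm above this point; its 28 mm wide foot collar ends 27 mm below it. Axes as for the stand. The post stands 62 mm to +x of the hinge line, midway along it.
- hinge (a point): Middle of the pane's hinge line, on the carriage, 55 mm above the counter. Axes as for the stand; the hinge line runs along y.
- bail (a point): Middle of the top bar of the pane's wire bail (handle): a round steel bar 12 mm in diameter along y, with 76 mm clear between its two legs, 150 mm from the hinge line. The bar is 50 mm beyond the top edge of the pane's aluminium frame, so 44 mm is open below it. Frame 100 mm wide along y, 8 mm thick. Axes turn with the pane: y along the hinge line, z from the hinge to the bar.
- slide (a joint): Carriage travel along the rail in m: 0 at one end block, 0.160 against the stop at the +y end; friction about 2.5 N, it stays where it is left.
- pane (a joint): Lean of the pane in rad about its hinge: 0 upright, the balance point; negative leaning towards the -x side of the stand (the robot's side), where it rests on a stop at -0.8; positive beyond upright, to a stop at +0.8. The hinge is nearly free: the pane (about 0.3 kg) falls to either side unless it is held.
- cleaner: Bystander: small bottle, 40 mm in diameter, 110 mm tall, standing upright beyond the stop end of the stand. Origin: centre of its underside.
- eyepiece: Bystander: black eyepiece, 48 mm in diameter, 68 mm tall, standing beyond the other end of the stand. Origin: centre of its underside.
- tin: Bystander: flat dark steel tin 75 x 110 x 28 mm, lying on the near side of the stand, below the leaning pane. Origin: centre of its underside.

How it is judged:
By the outcome, as a careful person would: the job done as asked, in the order asked, and still so for the second after the job is handed in, while the arm keeps its last pose, push and grip.
It also fails if it takes over 45 s, if anything falls off the work surface, if the arm or the gripper's body presses on something with over 40 N, if the wrist force passes 120 N, or if a joint passes its speed limit or range.

ROBOT

A 6-joint arm with a two-finger parallel gripper is mounted at the origin on the work surface. World frame = base frame: x ahead of the robot, y to its left, z up, the work surface at z = 0. Lengths are in m, angles in rad, forces in N, time in s.
With the tool pointing down it reaches from about 0.275 to 0.875 m from the base axis. Payload 12.5 kg.
Tool frame: the origin (TCP) lies at the very end of the fingers, on their centre line; the grasp point (between the pads) lies 19 mm behind it; z points along the fingers, y is the line along which they close (so a half turn about z gives the same grasp; the last joint's range is limited). The gripper opens to 85 mm and grips with 20 to 120 N. Pads are 22 mm wide; open, the fingers measure 114 mm over their backs; the gripper's body (76 mm by 85 mm) begins 54 mm behind the grasp point. The pads swing forward as they close: fully open they stand 13 mm farther back than shut.
Start: joints at [1.058, 0.351, 1.652, -0, 1.139, -0.085], TCP at [0.228, 0.5, 0.231] pointing down, gripper open.
Joint ranges: [-2.75, 2.75], [-0.79, 2.1], [0.01, 2.65], [-1.57, 4.71], [0.07, 3.14], [-2.87, 2.87]. Speed limits (rad/s): [2.22, 2.22, 2.79, 3.14, 3.14, 3.14].

INTERFACE

Orientations are given as a 3x3 rotation matrix whose columns are the frame's x, y, z axes.
In Python, from bench import manip gives the robot as it stands. Calls block until the motion is done:
- manip.move_ptp(position, orientation): joint-space move of the TCP to a pose.
- manip.move_l(position, attitude=None, max_speed=0.15): straight line of the TCP; attitude=None keeps the orientation; max_speed is the mean speed in m/s.
- manip.move_j(angles): joint-space move.
- manip.set_gripper(opening, effort=None): opening from 0.0 (shut) to 1.0 (fully open); effort is the grip in N (None keeps the last); returns when the fingers have stopped.
- manip.dwell(seconds).
- manip.inverse_kinematics(position, orientation): joint angles nearest the present ones, or None.
- manip.grab_frame(name): name is "side" or "top"; returns (picture, depth): 384x512x3 uint8, red, green, blue; 384x512 float32, m along the optical axis (not along the pixel's ray), 0 where there is no reading.
- manip.get_calibration(name): a dict with "camera_matrix" (3x3 intrinsics, pixels), "k1" (the pictures are not rectified: a ray, as slopes to the right and down, at radius r is drawn at 1 + k1 r^2 times it, then the intrinsics apply), "R" (3x3) and "t" (3): a world point X has camera coordinates R X + t. Camera axes: x right, y down, z forward; pixel columns grow to the right and rows downward; lengths in m; the calibration is good to about 2 mm. A picture is of the moment at which its call begins. get_calibration takes no time and is no camera call.
A pose or a line that the arm cannot do raises manip.Unreachable and nothing moves.
- manip.sign_off(): hands the job in; it is judged then, once.
Trained networks look in the newest picture that a camera, given by its name, has taken for a name from the list of things; names that differ only in an ending like _2 or _b are one class to them, and where a whole thing is asked for, a point or a joint stands for the part that bears it (a point fixed in the world has none). Each returns a list of dicts, best first, with "confidence" (0 to 1); they miss things now and then, are a little off and sometimes report something else, mostly with a low value. They report only what shows in the picture. A call takes as long as a camera call.
- manip.look_for(camera, name): "at" ([x, y, z] in m, in world coordinates, good to about 4 mm: the middle of the surface that is visible of it).
Readings, each from a call of its own:
- manip.current_time(): time.
- manip.current_qpos(): joint angles.
- manip.current_joint_vel(): joint speeds.
- manip.current_joint_torque(): joint torques, N m.
- manip.current_ee_pos(): TCP position.
- manip.current_tcp_rot(): TCP orientation.
- manip.current_force(): force on the tool from outside, world axes, zero at the start.
- manip.current_ft_torque(): the same for the moment, N m.
- manip.current_grip_width(): opening from 0.0 (shut) to 1.0 (fully open).
- manip.current_grip_force(): force on a finger pad.
Only numpy, scipy, OpenCV 4.12 (cv2) and the standard library are available. Lean on these libraries where they do the work, as an engineer would, in place of code of your own. Each camera call takes 0.05 s, during which the arm holds its last target. There are 200 camera calls.

## Working session

There is one attempt and no reset: what is moved stays moved. The work goes in short steps, each a Python script; the robot and the scene stay as the last script left them, time stands still between calls to the robot, and variables do not carry over. Pictures are saved under pics/ and viewed, at most 10 in all, crops included, and the job is handed in when it is done.

```bash
mkdir -p pics; python3 - <<'E'
from bench import manip
import cv2,numpy as np
for c in ("top","side"):
    p,d=manip.grab_frame(c); cv2.imwrite(f"pics/{c}0.png",p[...,::-1]); np.save(f"{c}0.npy",d)
    for n in ("stand","post","hinge","bail","slide","pane","cleaner","eyepiece","tin"):
        print(c,n,[(np.round(r["at"],3).tolist(),round(r["confidence"],2)) for r in manip.look_for(c,n)[:2]])
    k=manip.get_calibration(c); print(np.round(-k["R"].T@k["t"],3),k["camera_matrix"][0],k["k1"])
print(manip.current_time())
E
```

```text
top stand [([0.6, -0.022, 0.036], 0.68)]
top post [([0.6, -0.019, 0.058], 0.73)]
top hinge [([0.599, -0.022, 0.039], 0.47)]
top bail [([0.556, -0.027, 0.107], 0.64)]
top slide [([0.599, -0.015, 0.056], 0.62), ([0.6, -0.022, 0.039], 0.17)]
top pane [([0.556, -0.028, 0.103], 0.82), ([0.594, -0.015, 0.062], 0.58)]
top cleaner [([0.509, 0.213, 0.076], 0.59)]
top eyepiece [([0.663, -0.267, 0.071], 0.88)]
top tin [([0.487, -0.088, 0.03], 0.89)]
[ 0.453 -0.002  1.142] [407.03536494   0.         260.2018945 ] -0.02909638390244688
side stand [([0.604, -0.056, 0.042], 0.72)]
side post [([0.596, -0.029, 0.038], 0.64)]
side hinge [([0.598, -0.028, 0.041], 0.55)]
side bail [([0.532, -0.043, 0.132], 0.94)]
side slide [([0.595, -0.032, 0.042], 0.81)]
side pane [([0.529, -0.043, 0.127], 0.98)]
side cleaner [([0.504, 0.202, 0.056], 0.85), ([0.531, -0.045, 0.128], 0.53)]
side eyepiece [([0.655, -0.274, 0.065], 0.85)]
side tin [([0.488, -0.098, 0.024], 0.92)]
[ 0.241 -0.609  0.68 ] [388.92383579   0.         250.3714479 ] -0.1265280775831296
1.0
```

View pics/top0.png

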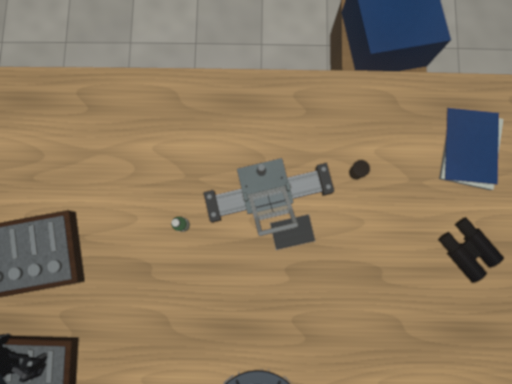

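View pics/side0.png

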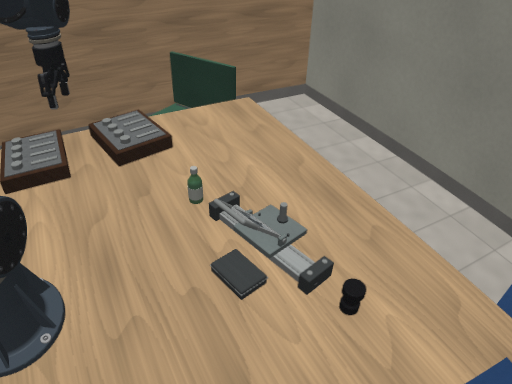

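The top picture (right is −y, up is +x) shows the end blocks at about (212,206) and (325,180), the post at (262,171), and the bail bar near (277,229). The tin is at (293,232). The side picture agrees. I'll enlarge a crop so I can read exact pixels.

```bash
cat > h.py <<'E'
from bench import manip
import cv2,numpy as np
def ray(c,u,v):
    k=manip.get_calibration(c);K=np.array(k["camera_matrix"])
    x,y=cv2.undistortPoints(np.array([[[u,v]]],float),K,np.array([k["k1"],0,0,0.]))[0,0]
    R=np.array(k["R"]);return -R.T@k["t"],R.T@np.array([x,y,1])
def atz(c,u,v,z):
    o,d=ray(c,u,v);return o+d*(z-o[2])/d[2]
def proj(c,X):
    k=manip.get_calibration(c)
    return cv2.projectPoints(np.array([X],float),cv2.Rodrigues(np.array(k["R"]))[0],np.array(k["t"],float),np.array(k["camera_matrix"]),np.array([k["k1"],0,0,0.]))[0][0,0]
E
python3 - <<'E'
import cv2
p=cv2.imread("pics/top0.png")[150:258,195:339]
cv2.imwrite("pics/crop0.png",cv2.resize(p,None,fx=5.5,fy=5.5,interpolation=cv2.INTER_CUBIC))
E
```

```text
(no output)
```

View pics/crop0.png

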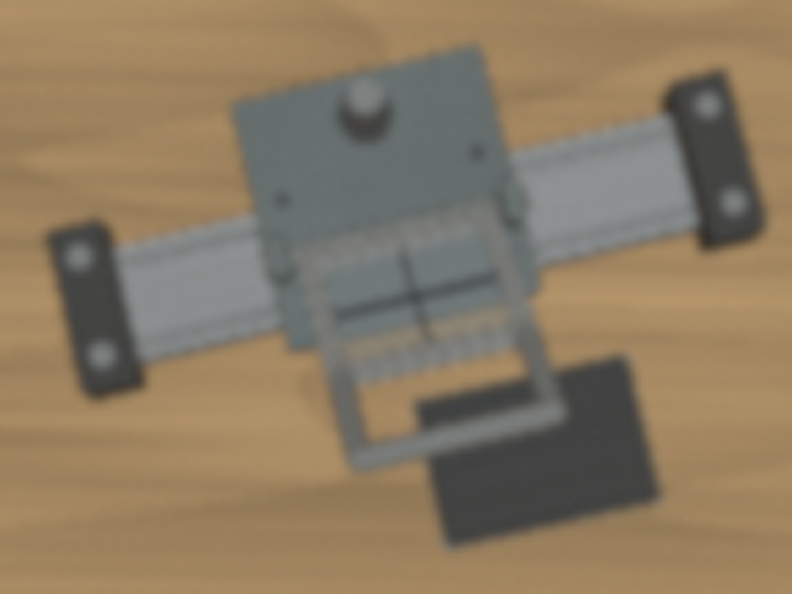

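The crop shows the end-block screw midpoints at crop (90,305) and (721,153). The post top is at (366,97), and the middle of the bail bar is at (460,434).

```bash
python3 - <<'E'
from h import *
f=lambda x,y,z:atz("top",195+(x+.5)/5.5-.5,150+(y+.5)/5.5-.5,z)
L=f(90,305,.046);R=f(721,153,.046);P=f(366,97,.09);B=f(460,434,.163)
print(L,R,"len",np.linalg.norm(L-R))
y=(L-R)[:2]/np.linalg.norm((L-R)[:2]);x=np.array([y[1],-y[0]]);C=((L+R)/2)[:2]
print("C",C,"yaw",np.arctan2(x[1],x[0]))
for n,q in (("P",P),("B",B)): print(n,q,"stand xy",(q[:2]-C)@x,(q[:2]-C)@y)
print("bail-post x",(B-P)[:2]@x)
for n,q in (("cl",[.507,.208]),("ey",[.66,-.27]),("tin",[.487,-.092])): print(n,(np.array(q)-C)@x,(np.array(q)-C)@y)
w=x
down=np.array([[0,0,0]]);
E
```

```text
[0.55904439 0.13401718 0.046     ] [ 0.6398533  -0.17664269  0.046     ] len 0.3209978687357818
C [ 0.59944885 -0.02131275] yaw 0.25448065222923455
P [ 6.56682150e-01 -1.23367396e-04  9.00000000e-02] stand xy 0.06072433117966377 0.006098890593420499
B [ 0.49389966 -0.04361232  0.163     ] stand xy -0.10776364309308414 0.004989859753976468
bail-post x -0.16848797427274792
cl -0.03174361749556983 0.24520087861999548
ey -0.004004178122476835 -0.2559213854067254
tin -0.12662234712006146 -0.0401025154447135
```

```bash
cat >> h.py <<'E'
C=np.array([.59945,-.02131]);YAW=.2545
X=np.array([np.cos(YAW),np.sin(YAW),0]);Y=np.array([-np.sin(YAW),np.cos(YAW),0]);Z=np.array([0,0,1.])
def W(x,y,z): return np.array([C[0],C[1],0])+x*X+y*Y+z*Z
def att(lean,s=1):
    pz=np.sin(lean)*X+np.cos(lean)*Z; px=np.cos(lean)*X-np.sin(lean)*Z
    z=-pz;y=s*px;return np.column_stack([np.cross(y,z),y,z])
def bail(lean,y,back=0.,hx=-.0005,hz=.055):   # TCP with grasp point on the bar (r=150), 'back' m outward
    pz=np.sin(lean)*X+np.cos(lean)*Z
    return W(hx,y,hz)+pz*(.150-.019+back)
E
python3 - <<'E'
from h import *
np.set_printoptions(precision=3,suppress=True)
print(manip.current_tcp_rot(),manip.current_force())
for s in (1,-1):
    for p,a in ((W(.061,-.03,.2),0),(W(.061,-.03,.057),0),(W(.061,.065,.057),0),(bail(-.8,.08,.08),-.8),(bail(-.8,.08),-.8),(bail(-.4,.08),-.4),(bail(0,.08),0)):
        print(s,manip.inverse_kinematics(p,att(a,s)))
E
```

```text
[[-0.91   0.415 -0.   ]
 [ 0.415  0.91  -0.   ]
 [ 0.    -0.    -1.   ]] [ 0.119 -0.716 -0.542]
1 [-0.122  0.594  1.351 -0.     1.197 -0.377]
1 [-0.122  0.759  1.441 -0.     0.942 -0.377]
1 [ 0.016  0.725  1.509 -0.     0.908 -0.238]
1 [-0.307 -0.015  2.45   1.595  0.392 -2.01 ]
1 [-0.204  0.247  2.376  2.162  0.393 -2.53 ]
1 [-0.068  0.244  2.023  0.257  0.507 -0.525]
1 [ 0.016  0.456  1.613 -0.     1.072 -0.238]
-1 [-0.122  0.594  1.351 -0.     1.197  2.765]
-1 [-0.122  0.759  1.441 -0.     0.942  2.765]
-1 None
-1 [-0.307 -0.015  2.45   1.595  0.392  1.131]
-1 [-0.204  0.247  2.376  2.162  0.393  0.611]
-1 [-0.068  0.244  2.023  0.257  0.507  2.617]
-1 None
```

```bash
python3 - <<'E'
from h import *
np.set_printoptions(precision=4,suppress=True)
A=att(0)
manip.set_gripper(0.0)
manip.move_ptp(W(.061,-.035,.2),A)
manip.move_l(W(.061,-.035,.058),max_speed=.15)
f0=manip.current_force()
y=-.035
manip.move_l(W(.061,.045,.058),max_speed=.05); y=.045
print("f at .045",(manip.current_force()-f0)@Y)
while y<.075:
    y+=.002; manip.move_l(W(.061,y,.058),max_speed=.03)
    f=(manip.current_force()-f0); t=manip.current_ee_pos(); print(round(y,3),-f@Y,f@X,(t-W(0,0,0))@Y)
    if -f@Y>12: break
p,d=manip.grab_frame("top"); cv2.imwrite("pics/top1.png",cv2.resize(p[130:260,185:345,::-1],None,fx=5,fy=4.6))
print(manip.current_time())
E
```

```text
f at .045 0.30703000632842253
0.047 1.2947373585422686 1.054078147014895 0.04705897245736041
0.049 0.7666854203967972 0.38609603831705513 0.04917505770114797
0.051 2.688183148201947 0.327216266943786 0.0512213617718571
0.053 0.11246693698116951 -0.7098201246880541 0.05324709855929318
0.055 0.4461340077193263 0.7161375298914137 0.055219477324587624
0.057 0.07717074175139581 0.3448718395094366 0.057194661595383695
0.059 0.9357343231689692 0.7622960564110789 0.059226224675634716
0.061 6.5598965313590325 -1.0889550167344515 0.06039964027666732
0.063 16.77210955327939 -0.5156253418342343 0.060559713754532306
9.3917
```

View pics/top1.png

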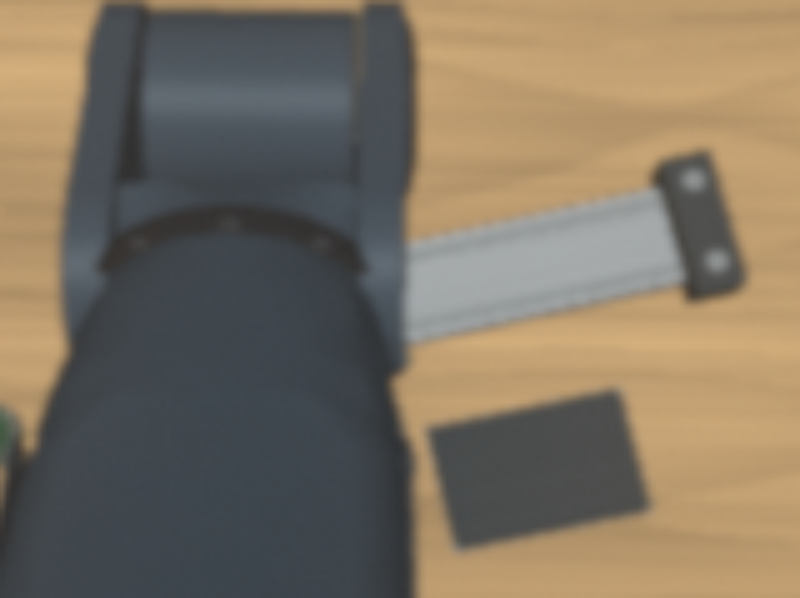

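Contact with the stop came exactly where predicted (TCP 0.0604). The picture shows the tin undisturbed, with the arm hiding the carriage. Next I'll back off and go to the pre-grasp above the bail.

```bash
cat >> h.py <<'E'
def grasp(lean,tilt,y=.08,back=0.,hx=-.0005,r=.150):
    bar=W(hx,y,.055)+r*(np.sin(lean)*X+np.cos(lean)*Z)
    return bar+(back-.019)*(np.sin(tilt)*X+np.cos(tilt)*Z)
E
python3 - <<'E'
from h import *
np.set_printoptions(precision=3,suppress=True)
manip.move_l(W(.061,.035,.058),max_speed=.1)
manip.move_l(W(.061,.035,.23),max_speed=.2)
manip.set_gripper(0.55,25)
manip.move_ptp(grasp(-.8,-.45,back=.07),att(-.45))
print(manip.current_qpos(),manip.current_time(),[manip.inverse_kinematics(grasp(l,l*.56),att(l*.56)) for l in (-.8,-.4,0)])
ims=[]
for c in ("side","top"):
    p,d=manip.grab_frame(c);p=p.copy()
    print(c,[(np.round(r["at"],3),r["confidence"]) for r in manip.look_for(c,"bail")[:1]])
    for s in (-.038,.038):
        u=proj(c,W(-.108,.08+s,.1595)); cv2.circle(p,tuple(int(round(a)) for a in u),1,(255,0,0),-1)
    u=proj(c,W(-.0005,.08,.055)).astype(int); u=np.clip(u,[70,70],[440,310])
    ims.append(cv2.resize(p[u[1]-70:u[1]+70,u[0]-65:u[0]+65,::-1],None,fx=3,fy=3,interpolation=cv2.INTER_CUBIC))
cv2.imwrite("pics/pre.png",np.hstack(ims))
E
```

```text
[-0.153  0.039  2.192  0.355  0.518 -0.683] 12.2333 [array([-0.12 ,  0.221,  2.19 ,  0.483,  0.348, -0.799]), array([-0.04 ,  0.291,  1.915,  0.098,  0.723, -0.361]), array([ 0.016,  0.456,  1.613, -0.   ,  1.072, -0.238])]
side [(array([0.515, 0.027, 0.131]), 0.89)]
top [(array([0.542, 0.047, 0.101]), 0.66)]
```

View pics/pre.png

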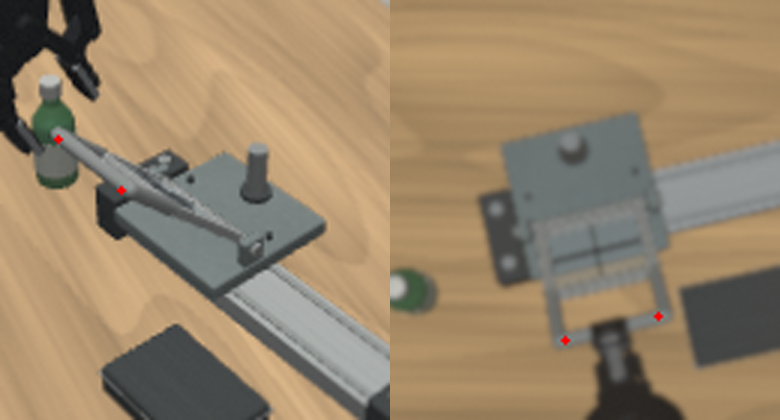

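The projected bar ends (red dots) lie on the bail in both views. In the top view the plate touches the left block, and the fingers straddle the bar mid-span at about (612,328). Now I'll grasp.

```bash
python3 - <<'E'
from h import *
np.set_printoptions(precision=3,suppress=True)
manip.move_l(grasp(-.8,-.45),att(-.45),max_speed=.08)
f0=manip.current_force();print(f0)
manip.set_gripper(0.0,30)
print(manip.current_grip_width()*85,manip.current_grip_force(),manip.current_force(),manip.current_time())
for l in (-.75,-.7,-.6):
    manip.move_l(grasp(l,.5625*l),att(.5625*l),max_speed=.06); print(l,manip.current_force(),manip.current_grip_width()*85)
p,d=manip.grab_frame("side"); cv2.imwrite("pics/g.png",cv2.resize(p[130:290,150:350,::-1],None,fx=3,fy=3,interpolation=cv2.INTER_CUBIC))
print(manip.current_time())
E
```

```text
[ 0.253 -0.71   0.221]
10.63648299132894 30.54860293865204 [8.514 2.069 2.661] 13.8667
-0.75 [ 5.178 -1.053 -7.536] 10.803621411657897
-0.7 [ 3.346 -2.896 -7.083] 10.960671272981731
-0.6 [-4.723 -5.98   5.018] 10.610722430644644
14.8333
```

View pics/g.png

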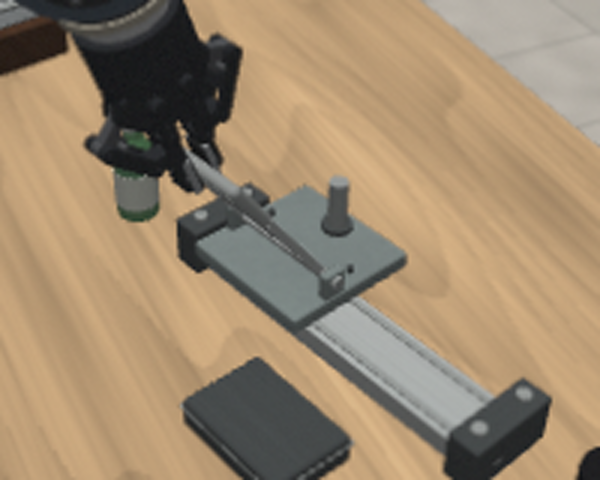

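The bar is held at mid-span in the gripper, the pane is lifting and the carriage is at the block. The lateral force presses it gently toward the stop. I'll go on to upright.

```bash
python3 - <<'E'
from h import *
np.set_printoptions(precision=3,suppress=True)
for l in (-.5,-.4,-.3,-.2,-.1,-.05,0):
    manip.move_l(grasp(l,.5625*l),att(.5625*l),max_speed=.05 if l<-.1 else .025); f=manip.current_force()
    print(l,f@X,f@Y,f[2],manip.current_grip_width()*85)
manip.dwell(.5)
t=manip.current_ee_pos();print((t-W(0,0,0))@X,(t-W(0,0,0))@Y,t[2],manip.current_force(),manip.current_time())
ims=[]
for c,s in (("top",(200,140)),("side",(170,110))):
    p,d=manip.grab_frame(c);p=p[s[1]:s[1]+140,s[0]:s[0]+130,::-1]
    ims.append(cv2.resize(p,None,fx=3,fy=4,interpolation=cv2.INTER_CUBIC))
cv2.imwrite("pics/up.png",np.hstack(ims))
for n in ("cleaner","eyepiece","tin"): print(n,[np.round(r["at"],3) for r in manip.look_for("side",n)[:1]])
E
```

```text
-0.5 -4.4969779640001795 -3.8643576730401765 5.124246164571378 10.534234736573234
-0.4 -4.838381656564104 -4.016833080535809 7.40130552537316 10.356711544788507
-0.3 -5.050282247646366 -2.3533222309040864 8.9427745144216 10.812542495092707
-0.2 -3.5241608974074503 -3.2587248878008137 8.651729443884527 10.714276187983144
-0.1 -1.762309467727781 -2.3763350288119187 9.636233054160368 10.823869685413298
-0.05 -1.9331096383227293 -2.835988737699085 8.999230306860222 10.826002269620945
0 -1.3802246391250095 -1.8581963299554864 10.637998154341156 10.77114322374102
-0.0004703500167092213 0.08006428613310808 0.18621355661463132 [-2.008 -2.214  9.339] 18.5917
cleaner [array([0.505, 0.204, 0.057])]
eyepiece [array([ 0.652, -0.272,  0.066])]
tin [array([ 0.491, -0.098,  0.026])]
```

View pics/up.png

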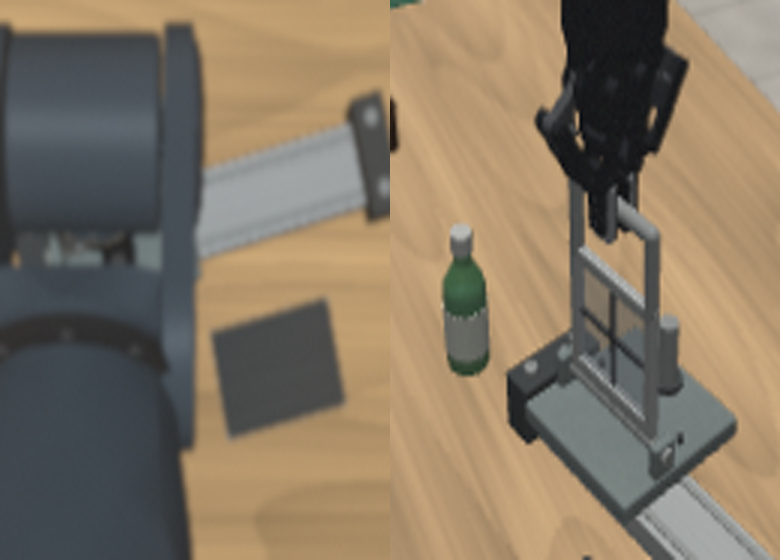

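The picture shows the pane upright, held at the bar, with the carriage at the block and the bystanders in place. One more check of the lean: I'll overlay the predicted near bail leg on the side view.

```bash
python3 - <<'E'
from h import *
p,d=manip.grab_frame("side"); o=(215,140);s=6
im=cv2.resize(p[140:240,215:315,::-1],None,fx=s,fy=s,interpolation=cv2.INTER_CUBIC)
q=lambda X_:tuple(int(round(v)) for v in ((proj("side",X_)-o+.5)*s-.5))
print("px per 10mm X at bar:",proj("side",W(.01,.036,.205))-proj("side",W(0,.036,.205)))
for sgn in (-1,1):   # leg centrelines, bar, post axis
    cv2.line(im,q(W(-.0005,.08+sgn*.044,.06)),q(W(-.0005,.08+sgn*.044,.205)),(0,0,255),1)
cv2.line(im,q(W(-.0005,.036,.205)),q(W(-.0005,.124,.205)),(0,0,255),1)
cv2.line(im,q(W(.0615,.08,.045)),q(W(.0615,.08,.09)),(0,255,0),1)
cv2.imwrite("pics/chk.png",im)
E
```

```text
px per 10mm X at bar: [ 3.3130521  -1.61929495]
```

View pics/chk.png

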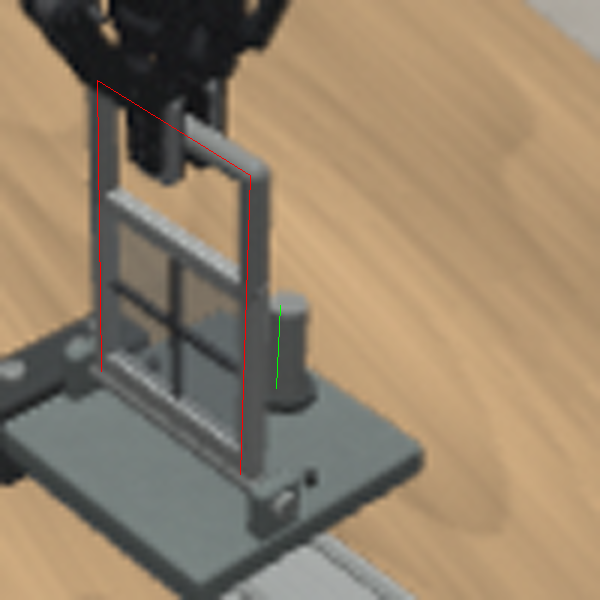

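The side view has a uniform offset of about +11 px in this 6x view, which is calibration error. The leg top is at (258,175) and its foot at (254,470). Against the prediction this suggests the lean is about −0.01 rad, which agrees with the closing force at the grasp. I'll nudge by 1.5 mm, settle and hand in.

```bash
python3 - <<'E'
from h import *
manip.move_l(grasp(0,0,hx=.001),att(0),max_speed=.01)
manip.dwell(1.0)
f=manip.current_force();print(f@X,f@Y,f[2],manip.current_grip_width()*85,manip.current_grip_force(),abs(manip.current_joint_vel()).max(),manip.current_time())
print(manip.sign_off())
E
```

```text
-0.6897750052049573 -3.3636239689365843 7.220004386982783 10.824276633240517 32.573320269584656 0.000860708407083839 20.1917
the job is handed in; nothing more can be done
None
```

I slid the carriage fully against the robot's left stop with the pane still leaning, then swung the pane upright, and handed the job in at about 20 s with the gripper still holding it motionless; upright is accurate to roughly 0.02 rad, and the bottle, eyepiece and tin were not moved.

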